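# Empty the scoop pan of broken specimens into the sample box

## Robot

A 7-joint arm with a two-finger parallel gripper is mounted at the origin on the work surface. World frame = base frame: x ahead of the robot, y to its left, z up, the work surface at z = 0. Lengths are in m, angles in rad, forces in N, time in s.
With the tool pointing down it reaches from about 0.4 to 0.85 m from the base axis. Payload 4.4 kg.
Tool frame: the origin (TCP) lies midway between the tips of the shut fingers; the grasp point (between the pads) lies 19 mm behind it; z points along the fingers, y is the line along which they close (so a half turn about z gives the same grasp; the last joint's range is limited). The gripper opens to 94 mm and grips with 3 to 60 N. Pads are 16 mm wide; open, the fingers measure 119 mm over their backs; the gripper's body (75 mm by 177 mm) begins 78 mm behind the grasp point.
Start: joints at [1.087, 0.628, 0.038, 1.517, -0.027, 0.996, -0.02], TCP at [0.264, -0.594, 0.205] pointing down, gripper open.
Joint ranges: [-3.06, 3.06], [-0.37, 2.12], [-1.25, 1.32], [0.18, 2.47], [-1.1, 4.24], [0.23, 1.98], [-2.94, 2.94]. Speed limits (rad/s): [2.57, 2.57, 3.14, 3.14, 3.14, 3.14, 3.14].

## Interface

Orientations are given as a rotation vector (axis times angle).
In Python, from rig import get_state, capture, job_done gives the robot as it stands.
- The arm moves only by the shell command python3 -m crank 'ROWS' [FORCE]. ROWS is a JSON object of lists of equal length, an entry for each row: "grip": the finger opening in m, from 0 to 0.094; "dp": the shift along the tool's x, y, z in m, a list of three; "twist": the turn about the tool's z in degrees. A call has 1 to 5 rows; each row shifts and turns the commanded pose from where the row before left it, along the tool's axes as they then stand; what a row does not reach is not made up. A row lasts 1/8 s, in which the tool goes at most 62.5 mm and 10.7 degrees, less where a joint would pass 70% of its speed; a pose out of reach is approached as far as the arm can. A call is refused whole if a number of a shift passes 0.0625 or a number of a turn 10.7, either way. A call with a gripper value outside its range is refused whole. The fingers move at their own pace and stop on an object; FORCE is the grip in N (left out, the last holds). Time passes only in rows, so rows that do not move let the fingers close. It gives the time, the measured TCP pose, the force, the opening and the grip force at its end, in the units of the state.
- get_state(): the state, without advancing time (a new reading comes with each control period).
- capture(name): name is "scene" or "top"; returns a dict with "pixels" (384x512x3 uint8, blue, green, red), "fx", "fy", "cx", "cy" (pixels), "eye" and "rotation" of the camera in the world. Camera axes: x right, y up, looking along -z (the intrinsics and any distortion apply to the point x, -y, -z); pixel columns grow to the right and rows downward; lengths in m; the calibration is good to about 2 mm. A picture is of the moment at which its call begins. There is no depth.
- job_done(): hands the job in; it is judged then, once.
The state is a dict: "time_s": time; "q": joint angles; "joint_vel": joint speeds; "joint_efforts": joint torques, N m; "tcp_pos": TCP position; "orientation": TCP orientation; "ft_force": force on the tool from outside, world axes, zero at the start; "ft_torque": the same for the moment, N m; "opening": finger opening in m; "grip_force": force on a finger pad.
Only numpy, scipy, OpenCV 4.12 (cv2) and the standard library are available. Lean on these libraries where they do the work, as an engineer would, in place of code of your own. Each camera call takes 0.05 s, during which the arm holds its last target. There are 200 camera calls.

## Task

Take the scoop pan off the balance and tip all five broken porcelain pieces out of its spout into the open sample box, then set the empty pan back level in the middle of the balance's weighing plate. After that lower the one unbroken porcelain cylinder into the box too, setting it down softly on whatever is in there rather than dropping or ramming it, and finally shut the lid fully. Leave the other things on the bench where they stand.

Things in the scene. Friction and masses are not known exactly. Their poses are not given: they have to be found in the camera images.
- balance: white and grey laboratory balance, fixed. Square steel weighing plate 165 mm wide, its flat top 85 mm above the bench. Casing no higher than 67 mm, x = -200 to +100 mm, y = -100 to +100 mm, display at its -x end. Origin on the bench under the plate's centre.
- pan: loose aluminium scoop pan, 180 g, on the balance's plate. Origin under the middle of its floor; +x to the open spout. Floor 3 mm thick, x = -85 to +90 mm, 104 mm wide, narrowing from x = 35 mm to a 68 mm spout; side and rear walls 30 mm high (10 mm at the spout), front open. The pieces start to slide at 20 to 29 degrees of tilt.
- pan_grip (a point): middle of the pan's handle, at x = -145 mm, z = 24 mm in the pan's frame; axes as the pan's. The handle is a straight level grey plastic bar behind the rear wall, x = -100 to -185 mm, 22 mm wide (y), 18 mm tall.
- pan_spout (a point): middle of the pan's pouring edge, x = +90 mm, z = 3 mm in the pan's frame; axes as the pan's.
- piece1: broken piece of a porcelain cylinder, a half cylinder 34 x 30 x 15 mm, lying loose in the pan at the start. Origin under its middle.
- piece2: broken piece of a porcelain cylinder, a half cylinder 29 x 30 x 15 mm, lying loose in the pan at the start. Origin under its middle.
- piece3: broken piece of a porcelain cylinder, a stub 30 mm across with a slanted top, 10 to 24 mm high, lying loose in the pan at the start. Origin under its middle.
- piece4: broken piece of a porcelain cylinder, a part-round lump 21 x 30 x 27 mm, lying loose in the pan at the start. Origin under its middle.
- piece5: broken piece of a porcelain cylinder, a shard 30 x 25 x 22 mm, lying loose in the pan at the start. Origin under its middle.
- whole: the unbroken porcelain cylinder, 30 mm across, 34 mm tall, 58 g, standing on the bench beside the box, on its -y side. Origin at the centre of its underside, z along its axis.
- samplebox: dark steel sample box, fixed, outside 160 (x) x 230 (y) x 105 mm high, walls 4 mm, open on top while its lid is up. Packed with earlier flat samples, a firm level bed whose top is at an unknown height, 15 to 45 mm above the bench. Origin on the bench under its centre; the lid hinges on its +x side, away from the robot.
- box_rim (a point): centre of the box's mouth, 105 mm above the bench; axes as the box's.
- lid (a joint): angle of the box's lid, rad: 0 fully shut, 1.9 leaning back fully open; starts at 1.6 to 1.85. Stiff hinge (0.3 N m): it stays where it is left and must be pushed all the way, 2 to 4 N at the free edge. Flat steel plate 6 mm thick, 163 mm from hinge line to free edge, 234 mm wide, with a finger tab 45 mm wide sticking out 9 mm more at mid edge.
- lid_hinge (a point): middle of the lid's hinge line, 80 mm from the box's centre on its +x side, 105.5 mm above the bench, level with the lid's inner face. Its axes are the box's when shut and turn with the lid: -x points from the hinge to the free edge, +z out of the outer face.
- lid_edge (a point): point on the lid's outer face near the middle of its free edge, 160 mm from the hinge line.
- weight: a steel 500 g test weight with a small knob, 38 mm across, 61 mm tall; loose, not part of the job, to be left alone. Origin at the centre of its underside.
- platen: a steel compression platen, disc 50 mm across and 12 mm thick with a 20 mm stub on top, 28 mm tall in all; loose, not part of the job, to be left alone. Origin at the centre of its underside.
- caliper: a digital caliper lying flat, 200 x 58 mm, 12 mm thick; loose, not part of the job, to be left alone. Origin at the centre of its underside.
- wash_bottle: a white wash bottle, 60 mm across, 150 mm tall; loose, not part of the job, to be left alone. Origin at the centre of its underside.
- beaker: a glass beaker, 66 mm across, 85 mm tall; loose, not part of the job, to be left alone. Origin at the centre of its underside.
- brush: a flat paint-type brush lying down, about 200 x 42 mm, 20 mm thick; loose, not part of the job, to be left alone. Origin at the centre of its underside.
Things that resemble listed ones, but are neither listed nor needed, are in the scene too. Leave any green or red look-alike of the whole alone.

How it is judged:
By the outcome, as a careful person would: the job done as asked, in the order asked, and still so for the second after the job is handed in, with the robot touching nothing.
It also fails if it takes over 72 s, if anything falls off the work surface, if the arm or the gripper's body presses on something with over 40 N, if the wrist force passes 120 N, or if a joint passes its speed limit or range.

## Working session

There is one attempt and no reset: what is moved stays moved. The work goes in short steps, Python scripts to look and compute and a shell command to move; the robot and the scene stay as the last step left them, time stands still between calls to the robot, and variables do not carry over. Pictures are saved under pics/ and viewed, at most 10 in all, crops included, and the job is handed in when it is done.

```bash
ls; mkdir -p pics
python3 - <<'E'
from rig import *
import cv2
s=get_state();print(s)
for n in("scene","top"):
    c=capture(n);cv2.imwrite(f"pics/{n}0.png",cv2.resize(c["pixels"],(800,600),interpolation=cv2.INTER_CUBIC))
    print(n,{k:v for k,v in c.items() if k!="pixels"})
E
```

```text
pics
{'time_s': 0.0, 'q': array([ 1.0871961 ,  0.62931911,  0.03846053,  1.51835807, -0.02698955,
        0.99630024, -0.01999381]), 'joint_vel': array([-8.34375588e-04,  9.33338459e-05,  1.72932192e-03, -1.93724865e-03,
        1.67521452e-03, -1.05040480e-03, -1.07938284e-03]), 'joint_efforts': array([-4.22574863e-05, -5.49725533e+01,  1.14367135e+00, -1.86632645e+01,
       -5.21662657e-02,  2.35392357e-02,  1.67704284e-04]), 'tcp_pos': array([ 0.26348108, -0.59347532,  0.20457516]), 'orientation': array([-3.07151721e+00, -6.51135018e-01,  6.73057113e-04]), 'ft_force': array([-0.55005892, -0.31610829,  0.28210913]), 'ft_torque': array([-0.02267602, -0.02437354, -0.04116167]), 'grip_force': 0.0, 'opening': 0.09403859635574525}
scene {'fx': 366.21396201981247, 'fy': 366.21396201981247, 'cx': 257.01093893782945, 'cy': 193.88218882404732, 'eye': array([ 1.33332283, -0.20520321,  0.69467154]), 'rotation': array([0.80499689, 0.61684454, 1.2419616 ])}
top {'fx': 485.0431322397765, 'fy': 485.0431322397765, 'cx': 257.85474680262456, 'cy': 194.75120474353045, 'eye': array([ 0.38142769, -0.03256152,  1.327832  ]), 'rotation': array([ 0.11506084, -0.10148691, -1.57712967])}
```

View pics/scene0.png

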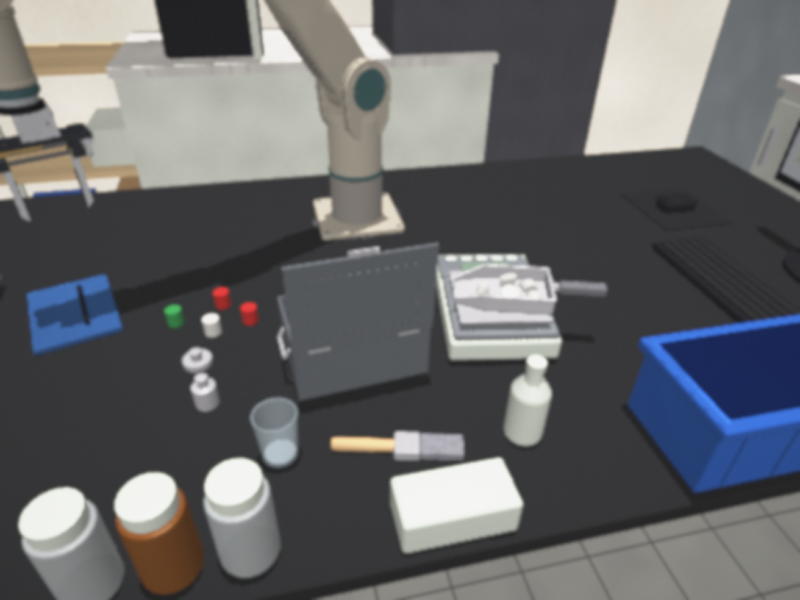

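View pics/top0.png

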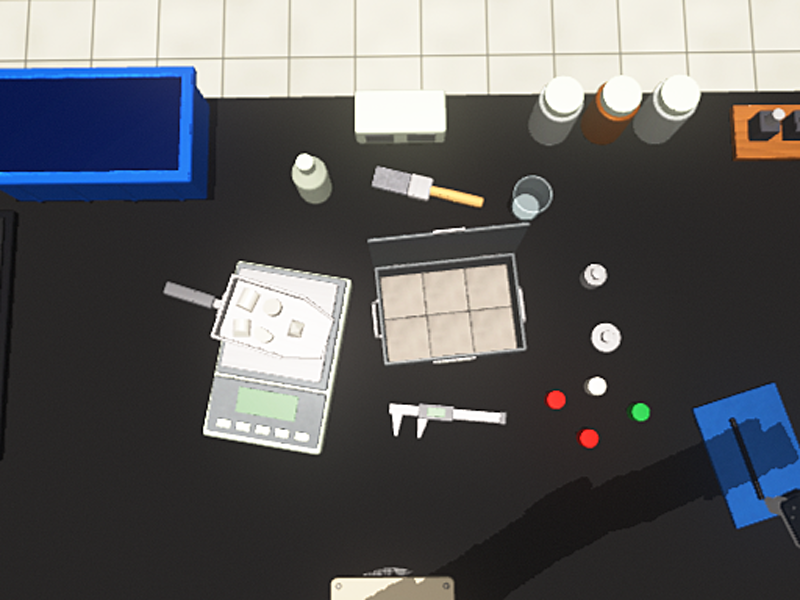

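The scene view shows the lid with its outer face towards the camera at (360,320), the pan on the balance with its handle at (580,289), and the white whole at (211,324). The top view shows the box rim with corners near (387,363), (526,349) and (516,253), the handle at (165–220,289–303), and the whole at (597,386). I'll take crops for precise pixels.

```bash
cat > h.py <<'E'
import numpy as np, cv2
from scipy.spatial.transform import Rotation as R
from scipy.optimize import least_squares
from rig import *
def proj(c,P):
    q=(np.atleast_2d(P)-c["eye"])@R.from_rotvec(c["rotation"]).as_matrix()
    return np.c_[c["cx"]+c["fx"]*q[:,0]/-q[:,2], c["cy"]-c["fy"]*q[:,1]/-q[:,2]]
def plane(c,u,v,z):
    d=R.from_rotvec(c["rotation"]).apply([(u-c["cx"])/c["fx"],-(v-c["cy"])/c["fy"],-1])
    return c["eye"]+d*(z-c["eye"][2])/d[2]
def tri(cs,uvs,x0=(.5,0,.1)):
    r=least_squares(lambda p:np.concatenate([proj(c,p)[0]-uv for c,uv in zip(cs,uvs)]),x0)
    return r.x,abs(r.fun).max()
def crop(c,u0,v0,u1,v1,s,name):
    # +0.5 conv: pixel u -> (u-u0+.5)*s-.5
    cv2.imwrite(name,cv2.resize(c["pixels"][v0:v1,u0:u1],None,fx=s,fy=s,interpolation=cv2.INTER_CUBIC))
E
python3 - <<'E'
from h import *
t=capture("top");s=capture("scene")
a=cv2.resize(t["pixels"][140:290,100:350],None,fx=3.2,fy=3.2,interpolation=cv2.INTER_CUBIC)
cv2.imwrite("pics/t1.png",a)
a=cv2.resize(s["pixels"][145:265,100:400],None,fx=2.66667,fy=2.66667,interpolation=cv2.INTER_CUBIC)
b=cv2.resize(t["pixels"][210:290,340:440],None,fx=3,fy=3,interpolation=cv2.INTER_CUBIC)
print(a.shape,b.shape)
m=np.zeros((a.shape[0]+b.shape[0],800,3),np.uint8);m[:a.shape[0]]=a;m[a.shape[0]:,:b.shape[1]]=b
cv2.imwrite("pics/s1.png",m)
E
```

```text
(320, 800, 3) (240, 300, 3)
```

View pics/t1.png

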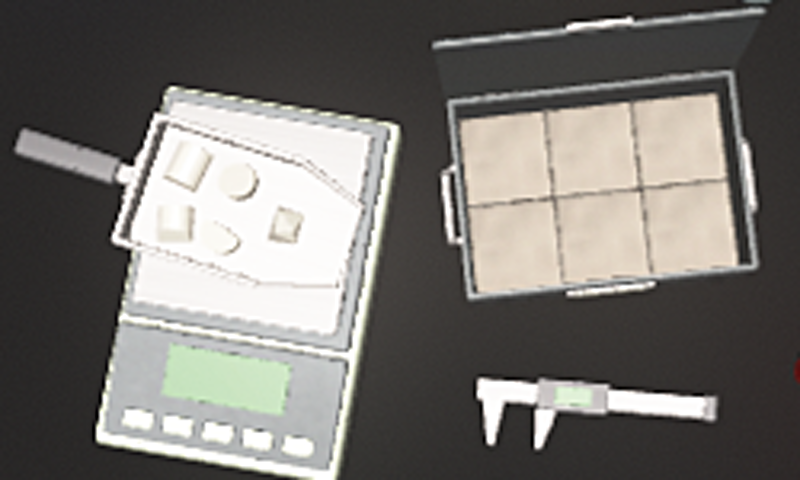

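View pics/s1.png

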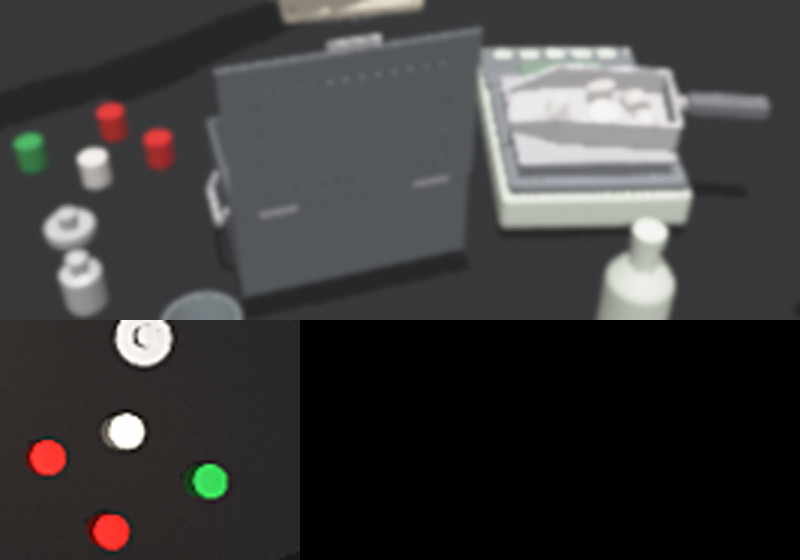

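The top crop shows rim corners at (449,101), (732,73), (757,267), (472,298), the handle's far end at (18,142), and the plate corners. The lower crop shows lid corners in the scene view at (216,71), (481,30), (463,247), (243,294), and the whole at (95,156) and (126,112).

```bash
cat > m.py <<'E'
from h import *
t=capture("top");s=capture("scene")
T=lambda x,y:np.array([100+(x+.5)/3.2-.5,140+(y+.5)/3.2-.5])
S=lambda x,y:np.array([100+(x+.5)/2.66667-.5,145+(y+.5)/2.66667-.5])
B=lambda x,y:np.array([340+(x+.5)/3-.5,210+(y-320+.5)/3-.5])
np.set_printoptions(precision=4,suppress=True)
print("whole top",tri([t,s],[B(126,432),S(95,156)]))
print("handle end",tri([t,s],[T(18,140),S(768,106)]))
print("handle near",tri([t,s],[T(113,168),S(690,101)]))
def frame(p,L):
    x,y,a=p[:3];return np.c_[x+np.cos(a)*L[:,0]-np.sin(a)*L[:,1],y+np.sin(a)*L[:,0]+np.cos(a)*L[:,1],L[:,2]]
def fit(L,uv,x0,zfree=False,cam=None):
    cam=cam or [t]*len(L);L=np.array(L,float)
    f=lambda p:(np.concatenate([proj(c,q)[0]-w for c,q,w in zip(cam,frame(p,L+[0,0,p[3] if zfree else 0]),uv)]))
    r=least_squares(f,x0,loss='soft_l1');return r.x,f(r.x).round(1)
box=fit([[-.08,.115,.105],[-.08,-.115,.105],[.08,-.115,.105],[.08,.115,.105]],[T(472,298),T(757,267),T(732,73),T(449,101)],[.5,-.1,0])
print("box",box)
# lid outer corners (scene), angle fit
b=box[0]
def lid(a): 
    # shut: -x to edge; opening rotates edge up & over: dir=(-cos a, sin a) ; outer normal (sin a, cos a)
    out=[]
    for r,y in((.163,.117),(.163,-.117),(0,.117),(0,-.117)):
        out.append([.08-r*np.cos(a)+.006*np.sin(a),y,.1055+r*np.sin(a)+.006*np.cos(a)])
    return frame(b,np.array(out))
uv=np.array([S(481,30),S(216,71),S(463,247),S(243,294)])
r=least_squares(lambda a:(proj(s,lid(a[0]))-uv).ravel(),[1.7]);print("lid",r.x,r.fun.round(1))
h=.085
pl=fit([[.0825,-.0825,h],[-.0825,-.0825,h],[-.0825,.0825,h]],[T(370,137),T(338,333),T(132,300)],[.5,.2,0]);print("plate",pl)
# pan : rear rim corners, handle end top & bottom corners, spout corners (wall top 10)
L=[[-.085,-.052,.03],[-.085,.052,.03],[-.185,0,.033],[-.1,0,.033],[-.185,0,.024],[-.1,0,.024],[.09,.034,.01],[.09,-.034,.01]]
uv=[T(116,243),T(158,115),T(18,141),T(113,168),S(768,106),S(690,101),T(363,204),T(341,287)]
print("pan",fit(L,uv,[.5,.2,-1.7,.085],True,[t,t,t,t,s,s,t,t]))
E
python3 m.py
```

```text
whole top (array([ 0.418 , -0.3488,  0.0323]), np.float64(0.14570867207692118))
handle end (array([0.5825, 0.3647, 0.1106]), np.float64(0.5710171546635934))
handle near (array([0.5587, 0.2869, 0.1121]), np.float64(1.046474789232036))
box (array([ 0.5443, -0.099 ,  0.098 ]), array([-1. ,  0.4,  0.7,  0.4,  0.4, -0.9, -0.3, -0.1]))
lid [1.6305] [  2.    0.2   0.2   0.9   3.7 -28.6  -3.5 -28.2]
plate (array([ 0.5229,  0.1821, -0.1716]), array([ 0.4, -1.2, -0.8,  0.5,  0.3,  0.3]))
pan (array([ 0.5256,  0.1879, -1.8765,  0.0859]), array([-0.2, -0.8,  0. ,  0.2, -0.4, -0.1,  1.6,  1.2,  0.2, -0.1, -0.7,
        0. ,  0.1,  0. , -1.2, -0.5]))
```

```bash
cat >> h.py <<'E'
def need(x,y,z,yaw):
    """shift in tool axes (after the turn) and twist (deg) to bring the grasp point to x,y,z, tool-x yaw deg"""
    s=get_state();r=R.from_rotvec(s["orientation"]).as_matrix()
    cur=np.degrees(np.arctan2(r[1,0],r[0,0]));tw=-((yaw-cur+180)%360-180)
    r2=r@R.from_euler('z',tw,degrees=True).as_matrix()
    g=s["tcp_pos"]-.019*r[:,2]
    np.set_printoptions(precision=4,suppress=True)
    print("t",s["time_s"],"grasp pt",g,"yaw",cur.round(2),"tilt",np.degrees(np.arccos(-r[2,2])).round(2),"dp",r2.T@(np.array([x,y,z])-g),"twist",tw.round(2),"F",s["ft_force"],"open",s["opening"],s["grip_force"])
E
cat > n.sh <<'E'
python3 -c "from h import *;need($1)"
E
python3 -m crank '{"grip":[0.094,0.094,0.094,0.094,0.094],"dp":[[0,0,0],[0,0,0],[0,0,0],[0,0,0],[0,0,0]],"twist":[-9.7,-9.7,-9.7,-9.7,-9.8]}'
python3 -m crank '{"grip":[0.094,0.094,0.094,0.094,0.094],"dp":[[0.03,0,0],[0.06,0.001,0],[0.062,0.001,0],[0.062,0.001,0],[0.062,0.001,0]],"twist":[0,0,0,0,0]}'
sh n.sh .5646,.312,.2,72.5
```

```text
time_s: 0.92
tcp_pos: [0.2636, -0.594, 0.2054]
orientation: [-2.528, -1.865, 0.0]
ft_force: [-0.8, 0.1, -0.9]
opening: 0.0941
grip_force: 0.0
time_s: 1.55
tcp_pos: [0.351, -0.3302, 0.2057]
orientation: [2.533, 1.858, 0.001]
ft_force: [0.1, 0.9, -0.6]
opening: 0.0941
grip_force: 0.0
t 1.55 grasp pt [ 0.351  -0.3302  0.2247] yaw 72.52 tilt 0.05 dp [0.6767 0.0106 0.0246] twist 0.02 F [ 0.1373  0.8967 -0.613 ] open 0.09412685463102367 0.0
```

```bash
python3 -m crank '{"grip":[0.094,0.094,0.094,0.094,0.094],"dp":[[0.062,0.001,0],[0.062,0.001,0],[0.062,0.001,0],[0.062,0.001,0],[0.062,0.001,0]],"twist":[0,0,0,0,0]}' >/dev/null
python3 -m crank '{"grip":[0.094,0.094,0.094,0.094,0.094],"dp":[[0.062,0.001,0],[0.062,0.001,0],[0.062,0.001,0],[0.062,0.001,0],[0.05,0.001,0]],"twist":[0,0,0,0,0]}' >/dev/null
python3 -m crank '{"grip":[0.094,0.094,0.094],"dp":[[0.04,0,0],[0.021,0,0],[0,0,0]],"twist":[0,0,0]}'
sh n.sh .5646,.312,.109,72.5
python3 -c "
from h import *
c=capture('top');crop(c,90,110,330,290,3.3,'pics/a2.png')"
```

```text
time_s: 3.18
tcp_pos: [0.5603, 0.3049, 0.2051]
orientation: [-2.53, -1.861, -0.0]
ft_force: [-0.5, 0.3, 1.0]
opening: 0.094
grip_force: 0.0
t 3.175 grasp pt [0.5603 0.3049 0.2241] yaw 72.68 tilt 0.05 dp [0.008  0.0021 0.1151] twist 0.18 F [-0.5371  0.3488  1.0038] open 0.09398315601417818 0.0
```

View pics/a2.png

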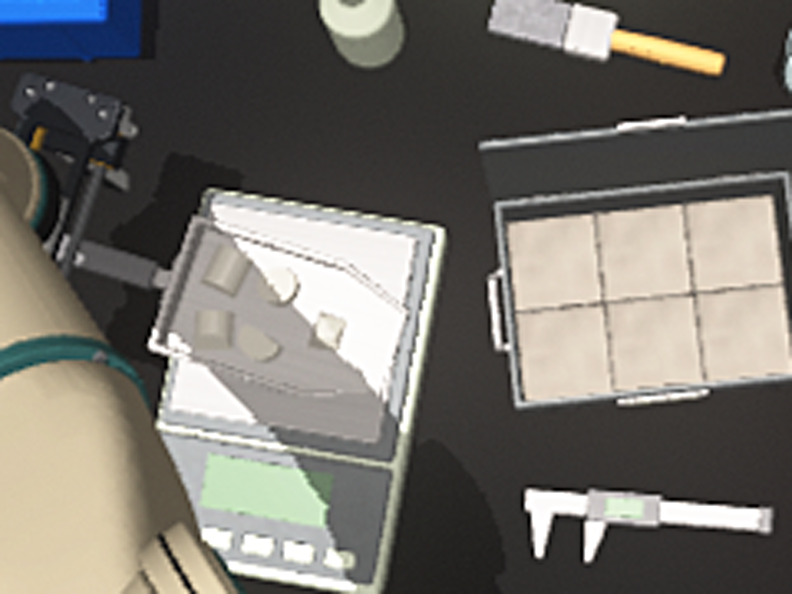

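The handle lies between the open fingers (around (110,260)), with the pan and pieces undisturbed. I'll lower and grip.

```bash
python3 -m crank '{"grip":[0.094,0.094,0.094,0.06,0.06],"dp":[[0.008,0.002,0.05],[0,0,0.045],[0,0,0.02],[0,0,0],[0,0,0]],"twist":[0,0,0,0,0]}' 20
sh n.sh .5646,.312,.109,72.5
python3 -m crank '{"grip":[0.035,0.02,0.02,0.02,0.02],"dp":[[0,0,0],[0,0,0],[0,0,0],[0,0,0],[0,0,0]],"twist":[0,0,0,0,0]}' 20
python3 -m crank '{"grip":[0.0,0.0,0.0],"dp":[[0,0,0],[0,0,0],[0,0,0]],"twist":[0,0,0]}' 60
sh n.sh .5646,.312,.109,72.5
```

```text
time_s: 3.85
tcp_pos: [0.5659, 0.3096, 0.0918]
orientation: [2.533, 1.857, 0.002]
ft_force: [0.0, 0.3, 1.0]
opening: 0.0773
grip_force: 0.0
t 3.85 grasp pt [0.5658 0.3096 0.1108] yaw 72.48 tilt 0.1 dp [ 0.0019 -0.0019  0.0018] twist -0.02 F [0.0451 0.2887 0.9755] open 0.0773080875900226 0.0
time_s: 4.47
tcp_pos: [0.565, 0.3102, 0.0905]
orientation: [-2.533, -1.859, 0.0]
ft_force: [0.2, 0.0, 0.0]
opening: 0.0274
grip_force: 0.0
time_s: 4.85
tcp_pos: [0.5648, 0.3103, 0.0904]
orientation: [-2.533, -1.858, 0.0]
ft_force: [-1.1, 0.3, 0.5]
opening: 0.0218
grip_force: 60.0
t 4.85 grasp pt [0.5648 0.3103 0.1094] yaw 72.54 tilt 0.02 dp [ 0.0016 -0.0007  0.0004] twist 0.04 F [-1.1041  0.3385  0.5293] open 0.021829573741202965 59.953908920288086
```

```bash
python3 -m crank '{"grip":[0,0,0,0,0],"dp":[[0,0,-0.003],[0,0,-0.008],[0,0,-0.012],[0,0,-0.012],[0,0,-0.01]],"twist":[0,0,0,0,0]}' 60
python3 -m crank '{"grip":[0,0],"dp":[[0,0,0],[0,0,0]],"twist":[0,0]}' 60
sh n.sh .5646,.312,.109,72.5
python3 -c "
from h import *
c=capture('scene');d=capture('top');a=c['pixels'][120:250,260:400];b=d['pixels'][140:270,90:240]
cv2.imwrite('pics/a3.png',cv2.resize(np.hstack([a,b]),None,fx=2.7,fy=2.7,interpolation=cv2.INTER_CUBIC))"
```

```text
time_s: 5.48
tcp_pos: [0.5654, 0.3104, 0.1368]
orientation: [2.533, 1.858, 0.002]
ft_force: [0.6, -0.3, -3.6]
opening: 0.0215
grip_force: 60.0
time_s: 5.72
tcp_pos: [0.5648, 0.31, 0.1353]
orientation: [2.533, 1.858, -0.001]
ft_force: [-0.7, -0.4, -2.8]
opening: 0.0219
grip_force: 60.0
t 5.725 grasp pt [0.5648 0.31   0.1543] yaw 72.54 tilt 0.03 dp [ 0.0019 -0.0008  0.0453] twist 0.04 F [-0.7387 -0.4479 -2.8448] open 0.021910582435107417 59.9513965845108
```

View pics/a3.png

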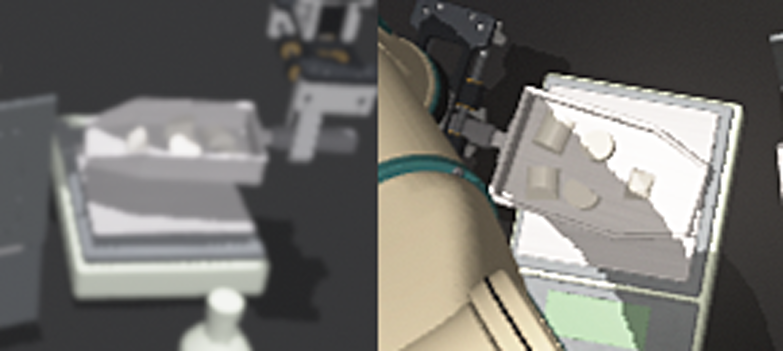

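The pan hangs level from the fingers with all five pieces still inside. I'll turn it square to the box and carry it so the floor sits over the +y rim.

```bash
python3 -m crank '{"grip":[0,0,0,0,0],"dp":[[0,0,0],[0,0,0],[0,0,0],[0,0,0],[0,0,0]],"twist":[-3,-5.5,-6,-5.5,-3.1]}' 60 >/dev/null
python3 -m crank '{"grip":[0,0,0,0,0],"dp":[[-0.01,-0.005,0],[-0.02,-0.01,0],[-0.025,-0.013,0],[-0.025,-0.014,0],[-0.02,-0.01,0]],"twist":[0,0,0,0,0]}' 60 >/dev/null
python3 -m crank '{"grip":[0,0,0],"dp":[[-0.01,-0.006,0],[-0.004,-0.002,0],[0,0,0]],"twist":[0,0,0]}' 60
sh n.sh .5158,.1906,.131,95.6
```

```text
time_s: 7.45
tcp_pos: [0.5167, 0.1913, 0.1356]
orientation: [-2.11, -2.328, -0.001]
ft_force: [0.9, 0.6, -3.3]
opening: 0.0216
grip_force: 60.0
t 7.45 grasp pt [0.5167 0.1913 0.1546] yaw 95.63 tilt 0.04 dp [-0.0006 -0.001   0.0236] twist 0.03 F [ 0.9266  0.6187 -3.329 ] open 0.021601120193487068 59.951348304748535
```

```bash
python3 -m crank '{"grip":[0,0,0,0,0],"dp":[[0,0,0.008],[0,0,0.008],[0,0,0.003],[0,0,0.002],[0,0,0]],"twist":[0,0,0,0,0]}' 60
python3 -m crank '{"grip":[0,0,0],"dp":[[0,0,0.002],[0,0,0],[0,0,0]],"twist":[0,0,0]}' 60
sh n.sh .5158,.1906,.131,95.6
python3 -m crank '{"grip":[0,0,0],"dp":[[0,0,0.002],[0,0,0],[0,0,0]],"twist":[0,0,0]}' 60
sh n.sh .5158,.1906,.131,95.6
```

```text
time_s: 8.07
tcp_pos: [0.5164, 0.1909, 0.1143]
orientation: [-2.109, -2.328, 0.0]
ft_force: [0.1, -0.1, -3.1]
opening: 0.0218
grip_force: 60.0
time_s: 8.45
tcp_pos: [0.5166, 0.1908, 0.1126]
orientation: [2.11, 2.328, 0.0]
ft_force: [-0.0, 0.0, -2.6]
opening: 0.0215
grip_force: 60.0
t 8.45 grasp pt [0.5166 0.1908 0.1316] yaw 95.64 tilt 0.01 dp [-0.0002 -0.0008  0.0006] twist 0.04 F [-0.0193  0.0497 -2.6282] open 0.021472225623680053 59.95147705078125
time_s: 8.82
tcp_pos: [0.5167, 0.191, 0.1107]
orientation: [2.109, 2.328, 0.001]
ft_force: [-0.6, 0.7, -1.5]
opening: 0.0213
grip_force: 60.0
t 8.825 grasp pt [0.5167 0.191  0.1297] yaw 95.65 tilt 0.02 dp [-0.0003 -0.0009 -0.0013] twist 0.05 F [-0.6206  0.6942 -1.5031] open 0.021329106021861752 59.95219945907593
```

```bash
python3 -m crank '{"grip":[0,0,0,0,0],"dp":[[0,0,0],[0,0,0],[-0.003,0,-0.015],[-0.004,0,-0.016],[0,0,0]],"twist":[0,0,0,0,0]}' 10
python3 -m crank '{"grip":[0,0],"dp":[[0,0,0],[0,0,0]],"twist":[0,0]}' 10
sh n.sh .5158,.1906,.131,95.6
python3 -c "
from h import *
c=capture('scene');d=capture('top');a=c['pixels'][120:250,210:400];b=d['pixels'][140:270,130:350]
cv2.imwrite('pics/a4.png',cv2.resize(np.hstack([a,b]),None,fx=1.95,fy=1.95,interpolation=cv2.INTER_CUBIC))"
```

```text
time_s: 9.45
tcp_pos: [0.5184, 0.1835, 0.1434]
orientation: [2.11, 2.325, 0.004]
ft_force: [0.0, -0.1, -1.0]
opening: 0.0221
grip_force: 10.0
time_s: 9.7
tcp_pos: [0.5173, 0.184, 0.1414]
orientation: [2.109, 2.328, 0.0]
ft_force: [0.5, -1.0, -1.0]
opening: 0.0221
grip_force: 10.0
t 9.7 grasp pt [0.5173 0.184  0.1604] yaw 95.66 tilt 0.01 dp [ 0.0067 -0.0008  0.0294] twist 0.06 F [ 0.4963 -1.0204 -0.9701] open 0.022145128623100595 10.000876039266586
```

View pics/a4.png

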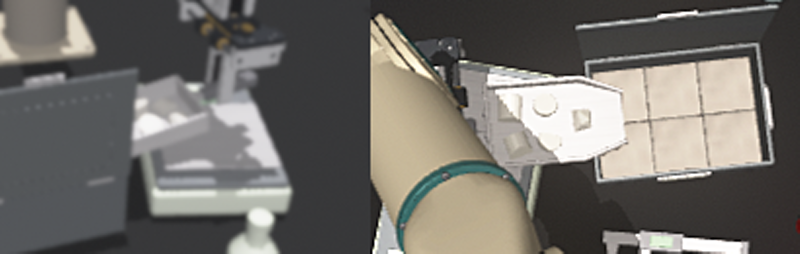

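The pan has pivoted about 10° nose-down in the grip, its floor resting on the +y rim and its spout inside the mouth (right, (615,120)). I'll carry on along the arc.

```bash
python3 -m crank '{"grip":[0,0,0,0,0],"dp":[[-0.006,0,-0.015],[-0.006,0,-0.014],[-0.008,0,-0.013],[-0.009,0,-0.013],[0,0,0]],"twist":[0,0,0,0,0]}' 10
python3 -m crank '{"grip":[0,0,0,0],"dp":[[-0.010,0,-0.012],[-0.011,0,-0.011],[0,0,0],[0,0,0]],"twist":[0,0,0,0]}' 10
sh n.sh .5158,.1906,.131,95.6
python3 -c "
from h import *
c=capture('scene');d=capture('top');a=c['pixels'][120:250,210:400];b=d['pixels'][140:270,130:350]
cv2.imwrite('pics/a5.png',cv2.resize(np.hstack([a,b]),None,fx=1.95,fy=1.95,interpolation=cv2.INTER_CUBIC))"
```

```text
time_s: 10.42
tcp_pos: [0.5209, 0.1538, 0.1978]
orientation: [2.111, 2.325, 0.002]
ft_force: [0.0, -1.1, -0.6]
opening: 0.0221
grip_force: 10.0
time_s: 10.92
tcp_pos: [0.5224, 0.1336, 0.2195]
orientation: [2.109, 2.327, 0.0]
ft_force: [0.6, -1.1, -1.2]
opening: 0.0221
grip_force: 10.0
t 10.925 grasp pt [0.5224 0.1336 0.2385] yaw 95.62 tilt 0.04 dp [ 0.0574 -0.001   0.1075] twist 0.02 F [ 0.6346 -1.142  -1.2156] open 0.022103034580044454 10.000293999910355
```

View pics/a5.png

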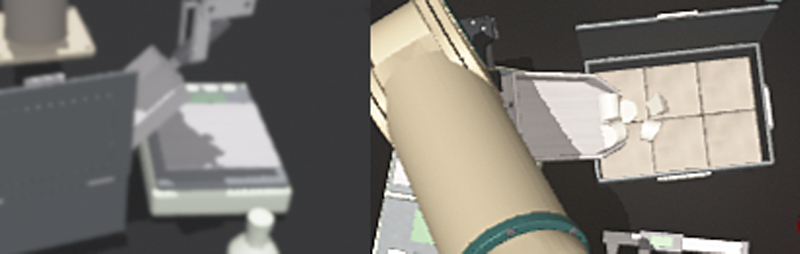

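Two pieces are in the box ((655,105), (650,130)) and three are at the spout ((610,110)). I'll tilt further and wait.

```bash
python3 -m crank '{"grip":[0,0,0,0,0],"dp":[[-0.012,0,-0.010],[-0.012,0,-0.010],[0,0,0],[0,0,0],[0,0,0]],"twist":[0,0,0,0,0]}' 10
sh n.sh .5158,.1906,.131,95.6
cat > dump.py <<'E'
from h import *
d=capture('top');b=d['pixels'][160:240,220:330]
hsv=cv2.cvtColor(b,cv2.COLOR_BGR2HSV)
for r in range(0,70,2): print(160+r,''.join('#' if v>235 and s<35 else ('+' if s<35 and v>150 else ('.' if v>120 else ' ')) for s,v in hsv[r,:,1:]))
E
python3 dump.py
```

```text
time_s: 11.65
tcp_pos: [0.5247, 0.1103, 0.2395]
orientation: [2.109, 2.328, 0.0]
ft_force: [0.7, -0.5, -0.9]
opening: 0.0216
grip_force: 10.0
t 11.65 grasp pt [0.5247 0.1103 0.2585] yaw 95.66 tilt 0.03 dp [ 0.0808 -0.001   0.1274] twist 0.06 F [ 0.7185 -0.4601 -0.877 ] open 0.02159575185122681 10.000073611736298
160                                                                                                               
162                                                                                                         .+++. 
164                                                                                     ..++++++++++...         + 
166                                                                  ..++++++++++....                           +.
168                                               ..++++++++++....                                              +.
170                            .++..+++++++.....                                             ...............    .+
172                     ++..                                              ......................
[... 2513 characters left out ...]
+++.++...+++..+.++++++.+++++...++#.
218 ...  ...................+++    .++.....+++++++++...+++..++..++++++++++++++++...++#.++++++++++++++.+++++.++..+.
220 .... ..++++++............++++++. .++.+++++++++++.....++..+++.+.++++++++++++++++.+++.+++++++++++++++.+++++++++#
222 ......                      ..#++...+++++++++++++......+++++++++++++++++++++++++++.....+++.......+.++........#
224 .......                      .#+++++++++++++.+++++++++#+..++++.+....+++++++++++++#.........++++++++++++++++++.
226 ........                     ...++++...++.++++++++++++#...++...+..........++++++++++++++++....                
228 .........                    ....+......++.+++++.....+#+++++++++++++++...     +++++#+
```

```bash
python3 -m crank '{"grip":[0,0,0,0,0],"dp":[[0.01,0.008,-0.005],[-0.01,-0.012,0.002],[0.01,0.012,-0.004],[-0.01,-0.008,0.002],[0,0,0]],"twist":[0,0,0,0,0]}' 10
sh n.sh .5158,.1906,.131,95.6
python3 -c "
from h import *
c=capture('top');crop(c,200,150,340,250,5,'pics/a6.png')"
```

```text
time_s: 12.32
tcp_pos: [0.5226, 0.1083, 0.2438]
orientation: [-2.111, -2.326, 0.004]
ft_force: [0.4, 0.4, -2.3]
opening: 0.022
grip_force: 10.0
t 12.325 grasp pt [0.5227 0.1083 0.2628] yaw 95.56 tilt 0.17 dp [0.0827 0.0015 0.1317] twist -0.04 F [ 0.4432  0.4098 -2.3489] open 0.021970652377921663 10.00041738152504
```

View pics/a6.png

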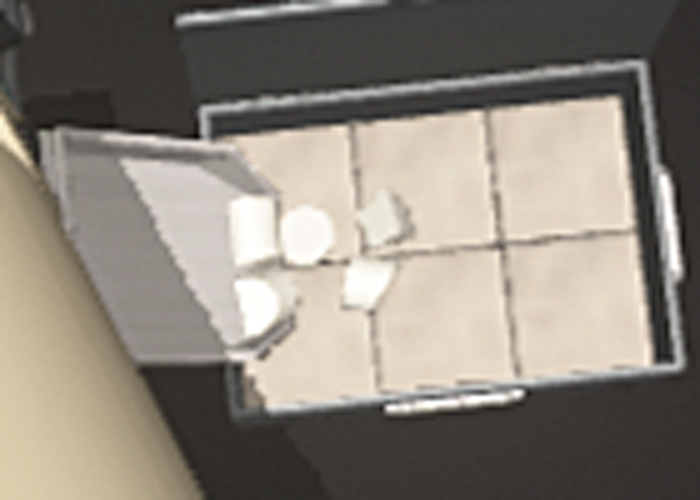

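The spout edge spans (275,190)–(265,350). Three pieces lie free on the bed at (305,235), (383,217) and (368,283), while two still sit at the spout at (252,230) and (262,305), probably propped on the bed or pile. I'll draw the pan up along its slope so they can drop out.

```bash
python3 -m crank '{"grip":[0,0,0,0,0],"dp":[[0.005,0,-0.006],[0.005,0,-0.007],[0,0.006,0],[0,-0.006,0],[0,0,0]],"twist":[0,0,0,0,0]}' 10
sh n.sh .5158,.1906,.131,95.6
python3 dump.py | sed -n '12,33p' | cut -c 1-90
```

```text
time_s: 13.0
tcp_pos: [0.5231, 0.1203, 0.2574]
orientation: [-2.109, -2.328, 0.0]
ft_force: [0.4, -1.1, -0.5]
opening: 0.022
grip_force: 10.0
t 13.0 grasp pt [0.5231 0.1203 0.2764] yaw 95.65 tilt 0.01 dp [ 0.0707 -0.0004  0.1454] twist 0.05 F [ 0.4147 -1.116  -0.4814] open 0.021997666048902183 9.998525977134705
182 +++++++++++++++++++++++++++....++.......++....+.++..............++.+++++++++#...++..++
184 +++++++++++++++++++++++++++++........+..+.+++++++#....++.++++...+..++++++++++#..+..+++
186 ..++++++++++++++++++++++++++++.....++...+++++++++#..++.+..++++++..++++++.+.++#........
188 ...++++++++++++++++++++#####++++...+.+++++++++++++#..+.++++..++..+++++++..+++#...+++++
190 ...++++++++++++++++++#########+..++++++++++++++.++#+.+++##+++.++++++++++.....+...+++..
192 ....+++++++++++++++++#########+..+...+#######+.++++++++++#++++.+++++.+++++...+...+++++
194 .......+++++++++++++++########+..+.+##########+...+.+#++++#+++++++++++++++++.+#.+.+...
196 .......+++++++++++++++########+..++############++++..+#++##++++++++++++++++.++#......+
198 ........++++++++++++++#########+.+.############++++#.+#
[... 514 characters left out ...]
########++++.....++++.+++++#####+......+....+++++++++++++#+..++
212 ................++++++++#######++..+....++++++++...++..+++.++.++.++.++++++++++++#+..++
214 ..................++++++#####+..+++...+++++++++++++++#...++++++..+.+++++++++++++#+..++
216 ....................+++++++. ++. .++..+.+++++++++++++#+.+..+....+.++++++++++++.++...++
218 .....................+.. ..++. .+...++.+++++++++....++..+++.++..++++++++++++...++#.+++
220 ++++++..+++++++++++++++++++  ..++++++.+++++++++++..+.++..+++.+++++++++++++++..+++++.++
222                          +. .#+++..++++++++++++++....+.+++++++++++++++++++++++++++....
224                          ++ .#++++++++++++++++++++++++++..++++......+++++++++++++#....
```

Both pieces moved with the pan, so they are jammed side by side in the taper. I'll shake with alternating twists.

```bash
python3 -m crank '{"grip":[0,0,0,0,0],"dp":[[0,0,0],[0,0,0],[0,0,0],[0,0,0],[0,0,0]],"twist":[5,-9,9,-9,4]}' 20
python3 -m crank '{"grip":[0,0,0],"dp":[[0,0,0],[0,0,0],[0,0,0]],"twist":[0,0,0]}' 10
sh n.sh .5158,.1906,.131,95.6
python3 dump.py | sed -n '12,33p' | cut -c 1-90
```

```text
time_s: 13.68
tcp_pos: [0.5232, 0.1205, 0.2572]
orientation: [-2.109, -2.327, -0.0]
ft_force: [-0.6, -0.6, -1.3]
opening: 0.0217
grip_force: 20.0
time_s: 14.05
tcp_pos: [0.5234, 0.1203, 0.2574]
orientation: [-2.109, -2.328, 0.0]
ft_force: [0.1, 0.6, -2.3]
opening: 0.0221
grip_force: 10.0
t 14.05 grasp pt [0.5234 0.1203 0.2764] yaw 95.67 tilt 0.01 dp [ 0.0707 -0.0007  0.1454] twist 0.07 F [ 0.1037  0.5596 -2.3474] open 0.02210325881474917 9.999819248914719
182 +++++++++++++++++++++++++++....+.....+++.+++++..+++.............+.++++++++++#....+..+.
184 .++++++++++++++++++++++++++++..+..+..++..++++++++#....++.+++....++.++++++++++#.++.++++
186 ...++++++++++++++++++++++++++++.+..+..+++++++++++#...+..+.++.+++..+++++++++.+#..+..++.
188 ...+++++++++++++++++++++##+#++++...+++++++++++++++#..+.++++...+..+++++++....+#...++.++
190 ...+++++++++++++++++++########+..++++++.+++.+++.++#+.++++#+++.++++++++++..+..+...++...
192 .....+++++++++++++++++########++...+.+#######+...+++++++++++++.+++++++++++...+....++++
194 .......+++++++++++++++#########+..++##########+...+.+#++++#+++++++++++++++++.+#..+++..
196
[... 661 characters left out ...]
+########+++......+.+..++++#####+.........+++++++++++++++#....+
212 ................++++++++#######+++....++++++++++...+++..+.+++.++.++.++++++++++++#+.+++
214 .................++++++++###+. .+..+...++++++++++++++#..+++++++++..+++++++++++++#+....
216 ...................+++++++. .++...+...+.+++++++++++++#.++...+...++++++++++++++.+++..++
218 ....................++.....++. .+.+++..+++++++++++.++++.++..+++.++++++++++++...++#.+++
220 +++++++++++++++++++++#####+  ..++.++.++++++++++++....++..++....+++++++++++++.++++++.++
222                          ++ .#+++.+++++++++++++++.+..+.+++++++++++++++++++++++++++....
224                          ++ .#++++++++++++++++++++++++#..+.++.+....++++++++++++++#....
```

```bash
python3 -m crank '{"grip":[0,0,0,0,0],"dp":[[0.012,0,-0.016],[-0.024,0,0.032],[0.024,0,-0.032],[-0.024,0,0.032],[0.024,0,-0.032]],"twist":[4,-8,8,-8,8]}' 40
python3 -m crank '{"grip":[0,0,0,0],"dp":[[-0.024,0,0.032],[0.012,0,-0.016],[0,0,0],[0,0,0]],"twist":[-8,4,0,0]}' 40
sh n.sh .5158,.1906,.131,95.6
python3 dump.py | sed -n '12,33p' | cut -c 1-90
```

```text
time_s: 14.72
tcp_pos: [0.5133, 0.1257, 0.2698]
orientation: [-2.197, -2.242, 0.017]
ft_force: [0.5, -0.3, -1.4]
opening: 0.0218
grip_force: 40.0
time_s: 15.22
tcp_pos: [0.5144, 0.1193, 0.2575]
orientation: [2.107, 2.329, 0.0]
ft_force: [0.2, -1.6, -2.8]
opening: 0.0216
grip_force: 40.0
t 15.225 grasp pt [0.5144 0.1193 0.2765] yaw 95.73 tilt 0.03 dp [0.0709 0.0083 0.1455] twist 0.13 F [ 0.191  -1.6499 -2.8256] open 0.02155914652255959 39.99344050884247
182       .   .   ...+++++++........+......+.+..+.++++........+....++.++++++++++#....+.+++
184 +++++++++++++...+++++++++++....+.....+...++++++++#...++..++++..++..++++++++++#.+...+++
186 ++++++++++++++++++++++++++++...+....+..++++++++++#...+++..+..+++..++++++..+++#..+..+..
188 ..++++++++++++++++++++++++++++++...+++++++++++++++#...+++++..++.+++++++.+...+#.....+++
190 ..++++++++++++++++++++++++++.+++..+++++.+++++.+..+#+.+++##+++..+++++++++..+..+...+.++.
192 ....++++++++++++++++++++++++++.....+.+#######+...++++++++#++++.+++.+++++++...+...+.+++
194 ....++++++++++++++++++++++++++.....+##########+...+.+#++++#++++++.++++++.+++++#..++...
196 ..
[... 658 characters left out ...]
+++++++++...+......+++.++.+#####+......+..+++++++++++++++#....+
212 ...............+++++++++++++++++++.+..+++++++++++++.++.++.+++.+..++.++++++++++++#+..++
214 ...............++++++++++++++++++..+..+++++++++++++++#...+++.+.....+++++++++++++#+...+
216 .................+++++++++++++++++++....+++++++++++++#+.+..++...+.+++++++++++..++...++
218 ..................+++++++++++..+++..+..++.++#####+.+++..++.++###++.+++++++++....+#.+++
220 ....................++++++...+++ .++.++++#########+..++..########+.++++++++++...++..++
222 ............ .........+.+.+++....+..+++++##########+....########+++++++++++++++++++...
224 ++++++.............. .....   .#+++++++++.+########++++..+#####+....++++++++++++++#....
```

Both jammed pieces came out, at about (265,221) and (280,221), so all five now lie in the box. I'll re-level the pan by reversing the arc on the rim.

```bash
python3 -m crank '{"grip":[0,0,0,0,0],"dp":[[0,0,0],[0.014,0.002,0.012],[0.015,0.002,0.013],[0.012,0.002,0.013],[0.012,0.002,0.013]],"twist":[0,0,0,0,0]}' 10
python3 -m crank '{"grip":[0,0,0,0,0],"dp":[[0.009,0,0.015],[0.009,0,0.015],[0.007,0,0.016],[0.006,0,0.016],[0,0,0]],"twist":[0,0,0,0,0]}' 10
sh n.sh .5158,.1906,.129,95.6
python3 -m crank '{"grip":[0,0,0,0],"dp":[[0.004,0,0.016],[0.003,0,0.017],[0,0,0],[0,0,0]],"twist":[0,0,0,0]}' 10
sh n.sh .5158,.1906,.129,95.6
```

```text
time_s: 15.9
tcp_pos: [0.5167, 0.1739, 0.2051]
orientation: [-2.108, -2.328, 0.001]
ft_force: [0.2, -0.3, -1.4]
opening: 0.0218
grip_force: 10.0
time_s: 16.52
tcp_pos: [0.5133, 0.204, 0.1431]
orientation: [-2.108, -2.328, 0.002]
ft_force: [0.2, -0.5, -1.0]
opening: 0.0222
grip_force: 10.0
t 16.525 grasp pt [0.5134 0.204  0.1621] yaw 95.69 tilt 0.1 dp [-0.0136  0.0012  0.0331] twist 0.09 F [ 0.2284 -0.4769 -0.9864] open 0.02215819030882719 9.999780356884003
time_s: 17.02
tcp_pos: [0.5133, 0.2107, 0.1114]
orientation: [-2.11, -2.328, 0.0]
ft_force: [-0.2, 0.3, -1.5]
opening: 0.022
grip_force: 10.0
t 17.025 grasp pt [0.5133 0.2107 0.1304] yaw 95.62 tilt 0.02 dp [-0.0203  0.0005  0.0014] twist 0.02 F [-0.179   0.2669 -1.5243] open 0.02203636573889703 10.000650733709335
```

```bash
cat >> m.py <<'E'
for z in(.055,.067): print("casing",fit([[.1,.1,z],[.1,-.1,z],[-.2,-.1,z],[-.2,.1,z]],[T(168,86),T(399,125),T(337,478),T(98,440)],[.5,.2,-.17]))
E
python3 m.py | grep -A2 casing
python3 -m crank '{"grip":[0,0,0,0,0],"dp":[[0,0,0],[0,0,0],[0,0,-0.006],[0,0,-0.012],[0,0,-0.016]],"twist":[0,0,0,0,0]}' 60
python3 -m crank '{"grip":[0,0,0],"dp":[[0,0,-0.014],[0,0,-0.005],[0,0,0]],"twist":[0,0,0]}' 60
sh n.sh .545,.310,.15,80.2
```

```text
casing (array([ 0.5237,  0.1797, -0.1718]), array([-0.4, -0.9,  0.9, -1.2,  0.4,  1.5, -0.8,  0.6]))
casing (array([ 0.523 ,  0.1775, -0.174 ]), array([-0.5, -1.6,  1.5, -1.7,  0.5,  2.1, -1.3,  0.9]))
time_s: 17.75
tcp_pos: [0.5134, 0.2107, 0.1465]
orientation: [2.109, 2.328, 0.0]
ft_force: [0.4, -0.6, -1.8]
opening: 0.0215
grip_force: 60.0
time_s: 18.12
tcp_pos: [0.5135, 0.2106, 0.165]
orientation: [2.109, 2.328, 0.001]
ft_force: [0.7, 0.2, -2.1]
opening: 0.0215
grip_force: 60.0
t 18.125 grasp pt [0.5135 0.2106 0.184 ] yaw 95.63 tilt 0.05 dp [0.1033 0.0141 0.034 ] twist 15.43 F [ 0.6523  0.2103 -2.1002] open 0.02145502703372404 59.99894320964813
```

```bash
python3 -m crank '{"grip":[0,0,0,0,0],"dp":[[0.012,0,0],[0.02,0,0],[0.025,0,0],[0.022,0,0],[0.01,0,0]],"twist":[0,0,0,0,0]}' 60 >/dev/null
python3 -m crank '{"grip":[0,0,0,0,0],"dp":[[0,0,0],[0,0,0],[0,0,0],[0,0,0],[0,0,0]],"twist":[2.5,5,5,2.9,0]}' 60 >/dev/null
sh n.sh .545,.310,.1124,80.2
```

```text
t 19.375 grasp pt [0.5049 0.2981 0.1834] yaw 80.13 tilt 0.06 dp [0.0186 0.0375 0.071 ] twist -0.07 F [ 0.1065  0.2804 -2.5326] open 0.02167672085405487 59.999213218688965
```

```bash
python3 -m crank '{"grip":[0,0,0,0,0],"dp":[[0.009,0.018,0],[0.0096,0.0195,0.005],[0,0,0.02],[0,0,0.02],[0,0,0.012]],"twist":[0,0,0,0,0]}' 60 >/dev/null
python3 -m crank '{"grip":[0,0,0,0,0],"dp":[[0,0,0.007],[0,0,0.003],[0,0,0.002],[0,0,0],[0,0,0]],"twist":[0,0,0,0,0]}' 60
sh n.sh .545,.310,.1095,80.2
python3 - <<'E'
from h import *
d=capture('top');cv2.imwrite('pics/raw_place.png',d['pixels'])
g=cv2.cvtColor(d['pixels'],cv2.COLOR_BGR2GRAY)
for r in range(160,256,2): print(r,''.join(' .:-=+*#%@'[min(9,v//26)] for v in g[r,100:235]))
E
```

```text
time_s: 20.62
tcp_pos: [0.5449, 0.3113, 0.0959]
orientation: [2.402, 2.024, 0.001]
ft_force: [-0.1, 0.1, -1.8]
opening: 0.0214
grip_force: 60.0
t 20.625 grasp pt [0.5449 0.3113 0.1149] yaw 80.24 tilt 0.04 dp [-0.0013  0.0003  0.0054] twist 0.04 F [-0.1203  0.1362 -1.841 ] open 0.021353939425059146 59.99900758266449
160 ...::::::.........::::::::.+=::-.--...........................................:.....:.:.:.::::::::::::::::::::.:::::::::.:::::.::.:::..
162 ....:::.............::::::::::::.-=-:..........................................:.:.::::::::::::::::::::::::::::::::::::::::::::..:...::
164 ......::...............::::::::.:====:..................................:.:..::.:::::.::::::::::::::::::::::::::::::::::::::.::::.:...:
166 ::....... ...............:::-:.......................   ..............:.:::.:::::::::::::::::::::::::::::::::::::::::::::::::::::::::::
168 ------:.  ................  .:::.................. .#%#***%%@#+-............:::::::::::::::::::::::::::::::::::::::::::::::::::::::::::
170 --------=:..................:--:.................. +*###############**%%@#+-...
[... 5236 characters left out ...]

246 ##############*++++******=-=#%####%%+.=%%%%%%%%++-=*###############**++**#%++**#%###**=-------==============--*#+=:...............:::::
248 ###########*++++*******###+-=#%%%%%%%%= *%%%%%%%#=-=#%%%%%##+***#############+-----=====+**####**+==-----===-+#*+-.................::::
250 ########*++++*******#######*+-#%%%%%%%%+.=%%%%%%%%+=-#%%%%%%%%%%%%%%%##*++*###+-=========------=-===**#%###**##+=:..................:::
252 #####*++++*******##########%#=:=%%%%%%%@*.:%@%%%%%%*+-+%%%%%%%%%%%%%%%%%%%%%%%*======================-----=-+##+=:..................:::
254 ##*++++*******############%%%%*-=%%%%%%%%@= *%%%%%%%#=#*#%%%%%%%%%%%%%%%%%%%%%%*============================-**+-.....................:
```

Run:
```python
from h import *
t=capture('top')
for z,a,b in((.12,(144.3,180),(136.3,219.5)),(.115,(149.2,175.6),(136.1,215.8))):
    A,B=plane(t,*a,z),plane(t,*b,z);m=(A+B)/2;d=B-A;L=np.linalg.norm(d)
    # A is +x side (pan y=+.052), B is pan y=-.052 ; pan x = rot(-90) of pan y
    y=(A-B)/L;x=np.array([y[1],-y[0],0]);print(L,m+.085*x,np.degrees(np.arctan2(x[1],x[0])))
for v in (205,) :pass
```

```text
0.10158169507465029 [0.5245242  0.18930959 0.12      ] -100.02318876604451
0.10684617768518527 [0.52581228 0.18712951 0.115     ] -106.71038034016364
```

The pan is empty and level over the plate, about 8 mm too far toward +y. I'll correct that and set it down.

```bash
python3 -m crank '{"grip":[0,0,0,0,0],"dp":[[-0.004,0,0],[-0.0035,0,0],[0,0,0.002],[0,0,0.0015],[0,0,0.001]],"twist":[0,0,0,0,0]}' 60
python3 -m crank '{"grip":[0,0,0,0,0],"dp":[[0,0,0.001],[0,0,0],[0,0,0],[0,0,0],[0,0,0]],"twist":[0,0,0,0,0]}' 60
sh n.sh .545,.310,.1095,80.2
```

```text
time_s: 21.35
tcp_pos: [0.5438, 0.3036, 0.0932]
orientation: [2.402, 2.023, 0.001]
ft_force: [-3.8, -1.6, 15.1]
opening: 0.0215
grip_force: 60.0
time_s: 21.98
tcp_pos: [0.5439, 0.3042, 0.0924]
orientation: [2.401, 2.024, 0.002]
ft_force: [-2.2, -1.7, 13.3]
opening: 0.0215
grip_force: 60.0
t 21.975 grasp pt [0.5439 0.3042 0.1114] yaw 80.25 tilt 0.11 dp [0.0059 0.0001 0.0019] twist 0.05 F [-2.2364 -1.6767 13.3039] open 0.02153610030510107 60.00551462173462
```

```bash
python3 -m crank '{"grip":[0,0,0,0,0],"dp":[[0,0,0],[0,0,0],[0,0,0.0005],[0,0,0],[0,0,0]],"twist":[0,0,0,0,0]}' 8
sh n.sh .545,.310,.1095,80.2
python3 -m crank '{"grip":[0.023,0.026,0.04,0.07,0.094],"dp":[[0,0,0],[0,0,0],[0,0,0],[0,0,0],[0,0,0]],"twist":[0,0,0,0,0]}' 8
sh n.sh .545,.310,.1095,80.2
```

```text
time_s: 22.6
tcp_pos: [0.5441, 0.3051, 0.0899]
orientation: [-2.402, -2.024, -0.004]
ft_force: [0.7, 2.4, 4.8]
opening: 0.0221
grip_force: 8.0
t 22.6 grasp pt [0.544  0.3051 0.1089] yaw 80.26 tilt 0.15 dp [ 0.005   0.0001 -0.0006] twist 0.06 F [0.7196 2.4232 4.8102] open 0.022099612248638118 8.000429570674896
time_s: 23.22
tcp_pos: [0.5434, 0.3037, 0.0894]
orientation: [2.402, 2.024, -0.0]
ft_force: [0.9, -0.0, 0.0]
opening: 0.0528
grip_force: 0.0
t 23.225 grasp pt [0.5434 0.3037 0.1084] yaw 80.23 tilt 0.02 dp [ 0.0065  0.0005 -0.0011] twist 0.03 F [ 0.8903 -0.043   0.0123] open 0.052759978840989895 0.0
```

```bash
python3 -m crank '{"grip":[0.094,0.094,0.094,0.094,0.094],"dp":[[0,0,0],[0,0,0],[0,0,-0.02],[0,0,-0.04],[0,0,-0.045]],"twist":[0,0,0,0,0]}' 8
python3 -m crank '{"grip":[0.06,0.06,0.06,0.06,0.06],"dp":[[0,0,0],[0,0,0],[0,0,0],[0,0,0],[0,0,0]],"twist":[10.6,10.6,10.6,10.6,10.6]}' 8 >/dev/null
python3 -m crank '{"grip":[0.06,0.06,0.06],"dp":[[0,0,0],[0,0,0],[0,0,0]],"twist":[10.6,10.6,0.4]}' 8 
sh n.sh .418,-.3488,.2,5.6
python3 - <<'E'
exec(open('m.py').read().split('print("whole')[0])
ax=np.array([-.0978,.9952]);bx=np.array([.9952,.0978]);c0=np.array([.5443,-.099])
for z in(.015,.03,.045): print(z,[(plane(t,*T(*p),z)[:2]-c0)@ax for p in((719,95),(738,262))],[(plane(t,*T(*p),z)[:2]-c0)@bx for p in((719,95),(462,118))])
for p in((262,197),(276,195),(273,207),(265,221),(280,221)):
    w=plane(t,*p,.045)[:2]-c0;print("piece",w@bx,w@ax)
print("whole again",tri([t,s],[B(126,432),S(95,156)]))
E
```

```text
time_s: 23.85
tcp_pos: [0.543, 0.3035, 0.1951]
orientation: [-2.402, -2.024, 0.002]
ft_force: [0.7, -0.4, -0.0]
opening: 0.0939
grip_force: 0.0
time_s: 24.85
tcp_pos: [0.5433, 0.3039, 0.1945]
orientation: [3.137, 0.157, 0.0]
ft_force: [-0.3, 0.3, -0.6]
opening: 0.0599
grip_force: 0.0
t 24.85 grasp pt [0.5433 0.304  0.2135] yaw 5.75 tilt 0.02 dp [-0.1884  0.6374  0.0137] twist 0.15 F [-0.3479  0.3208 -0.6451] open 0.059910665557962976 0.0
0.015 [np.float64(-0.11443854709054516), np.float64(-0.11245773486961674)] [np.float64(0.07703241823386026), np.float64(0.08089623451006227)]
0.03 [np.float64(-0.11219354884235938), np.float64(-0.11023536875055284)] [np.float64(0.07437451618989997), np.float64(0.07819418573278625)]
0.045 [np.float64(-0.10994855059417367), np.float64(-0.10801300263148896)] [np.float64(0.07171661414593979), np.float64(0.07549213695551024)]
piece 0.015186337124578743 0.06459099429416856
piece 0.01652713887340849 0.026864090839253507
piece -0.014638968294382805 0.038381847712605714
piece -0.049460759190216474 0.06357592291615506
piece -0.05371059561568637 0.024070304920296746
whole again (array([ 0.418 , -0.3488,  0.0323]), np.float64(0.14570867207692118))
```

```bash
python3 -m crank '{"grip":[0.06,0.06,0.06,0.06,0.06],"dp":[[-0.017,0.056,0],[-0.017,0.058,0],[-0.017,0.058,0],[-0.017,0.058,0],[-0.017,0.058,0]],"twist":[0,0,0,0,0]}' 8 >/dev/null
python3 -m crank '{"grip":[0.06,0.06,0.06,0.06,0.06],"dp":[[-0.017,0.058,0],[-0.017,0.058,0],[-0.017,0.058,0],[-0.017,0.058,0],[-0.017,0.058,0]],"twist":[0,0,0,0,0]}' 8 >/dev/null
python3 -m crank '{"grip":[0.06,0.06,0.06],"dp":[[-0.017,0.058,0],[0,0,0],[0,0,0]],"twist":[0,0,0]}' 8
sh n.sh .418,-.3488,.026,5.6
```

```text
time_s: 26.58
tcp_pos: [0.4198, -0.3469, 0.1943]
orientation: [-3.137, -0.156, -0.0]
ft_force: [0.2, 0.1, 1.1]
opening: 0.06
grip_force: 0.0
t 26.575 grasp pt [ 0.4198 -0.3469  0.2133] yaw 5.71 tilt 0.06 dp [-0.002   0.0019  0.1873] twist 0.11 F [0.2334 0.1322 1.065 ] open 0.06004626094580093 0.0
```

```bash
python3 -m crank '{"grip":[0.06,0.06,0.06,0.06,0.06],"dp":[[-0.002,0.002,0.04],[0,0,0.055],[0,0,0.05],[0,0,0.03],[0,0,0.012]],"twist":[0,0,0,0,0]}' 15 >/dev/null
python3 -m crank '{"grip":[0.06,0.04,0.03,0.02,0.02],"dp":[[0,0,0],[0,0,0],[0,0,0],[0,0,0],[0,0,0]],"twist":[0,0,0,0,0]}' 15
sh n.sh .418,-.3488,.026,5.6
```

```text
time_s: 27.82
tcp_pos: [0.4184, -0.35, 0.0081]
orientation: [3.137, 0.154, 0.001]
ft_force: [-0.9, 1.0, 5.1]
opening: 0.0293
grip_force: 15.0
t 27.825 grasp pt [ 0.4183 -0.35    0.0271] yaw 5.63 tilt 0.06 dp [-0.0002 -0.0012  0.0011] twist 0.03 F [-0.9429  0.9878  5.1104] open 0.029325355657064435 15.000815391540527
```

```bash
python3 -m crank '{"grip":[0.02,0.02,0.02,0.02,0.02],"dp":[[0,0,-0.02],[0,0,-0.05],[0,0,-0.06],[0,0,-0.03],[0,0,0]],"twist":[0,0,0,0,0]}' 15
sh n.sh .5497,-.1537,.107,5.6
```

```text
time_s: 28.45
tcp_pos: [0.4193, -0.3507, 0.1699]
orientation: [3.134, 0.154, 0.006]
ft_force: [0.2, 1.4, -0.8]
opening: 0.0297
grip_force: 15.0
t 28.45 grasp pt [ 0.4192 -0.3507  0.1889] yaw 5.63 tilt 0.3 dp [ 0.1488 -0.1836  0.0818] twist 0.03 F [ 0.1609  1.3737 -0.7993] open 0.029677422727873708 14.999830573797226
```

```bash
python3 -m crank '{"grip":[0.02,0.02,0.02,0.02,0.02],"dp":[[0.02,-0.03,0],[0.035,-0.04,0],[0.035,-0.045,0],[0.035,-0.045,0],[0.024,-0.024,0]],"twist":[0,0,0,0,0]}' 15 >/dev/null
python3 -m crank '{"grip":[0.02,0.02,0.02,0.02,0.02],"dp":[[0,0,0],[0,0,0.03],[0,0,0.04],[0,0,0.02],[0,0,0]],"twist":[0,0,0,0,0]}' 15
sh n.sh .5497,-.1537,.072,5.6
```

```text
time_s: 29.7
tcp_pos: [0.5452, -0.1527, 0.0751]
orientation: [-3.137, -0.152, 0.009]
ft_force: [0.8, 0.4, -0.3]
opening: 0.0299
grip_force: 15.0
t 29.7 grasp pt [ 0.5453 -0.1527  0.094 ] yaw 5.54 tilt 0.34 dp [0.0044 0.0014 0.022 ] twist -0.06 F [ 0.7627  0.3924 -0.2815] open 0.029878123578774327 14.999836832284927
```

```bash
python3 -m crank '{"grip":[0.02,0.02,0.02,0.02,0.02],"dp":[[0.003,0,0.006],[0,0,0.006],[0,0,0.003],[0,0,0.002],[0,0,0]],"twist":[0,0,0,0,0]}' 15
for i in 1; do
python3 -m crank '{"grip":[0.02,0.02],"dp":[[0,0,0.003],[0,0,0]],"twist":[0,0]}' 15|egrep 'tcp|ft_f'
python3 -m crank '{"grip":[0.02,0.02],"dp":[[0,0,0.002],[0,0,0]],"twist":[0,0]}' 15|egrep 'tcp|ft_f'
python3 -m crank '{"grip":[0.02,0.02],"dp":[[0,0,0.002],[0,0,0]],"twist":[0,0]}' 15|egrep 'tcp|ft_f'
done
```

```text
time_s: 30.32
tcp_pos: [0.5512, -0.1516, 0.0605]
orientation: [3.138, 0.155, 0.0]
ft_force: [-0.3, -0.6, -1.2]
opening: 0.0296
grip_force: 15.0
tcp_pos: [0.5511, -0.1516, 0.0573]
ft_force: [0.5, -0.1, -2.5]
tcp_pos: [0.5511, -0.1516, 0.0553]
ft_force: [-0.9, -0.3, -0.3]
tcp_pos: [0.5511, -0.1516, 0.0533]
ft_force: [-0.2, -0.1, -1.0]
```

```bash
python3 -m crank '{"grip":[0.02,0.02],"dp":[[0,0,0.002],[0,0,0]],"twist":[0,0]}' 15|egrep 'tcp|ft_f'
python3 -m crank '{"grip":[0.02,0.02],"dp":[[0,0,0.002],[0,0,0]],"twist":[0,0]}' 15|egrep 'tcp|ft_f'
python3 -m crank '{"grip":[0.02,0.02],"dp":[[0,0,0.002],[0,0,0]],"twist":[0,0]}' 15|egrep 'tcp|ft_f'
python3 -m crank '{"grip":[0.02,0.02],"dp":[[0,0,0.002],[0,0,0]],"twist":[0,0]}' 15|egrep 'tcp|ft_f'
```

```text
tcp_pos: [0.5513, -0.1516, 0.0516]
ft_force: [-0.5, -0.4, 0.3]
tcp_pos: [0.5515, -0.1517, 0.0513]
ft_force: [-2.5, 1.7, 15.6]
tcp_pos: [0.5521, -0.1516, 0.0501]
ft_force: [-4.0, 1.7, 19.8]
tcp_pos: [0.5528, -0.1516, 0.0485]
ft_force: [-3.3, 2.3, 22.1]
```

```bash
python3 -m crank '{"grip":[0.02,0.02],"dp":[[0,0,0.002],[0,0,0]],"twist":[0,0]}' 15|egrep 'tcp|ft_f'
python3 -m crank '{"grip":[0.02,0.02],"dp":[[0,0,0.0015],[0,0,0]],"twist":[0,0]}' 15|egrep 'tcp|ft_f'
```

```text
tcp_pos: [0.5535, -0.1515, 0.0467]
ft_force: [-1.9, 1.1, 22.7]
tcp_pos: [0.5538, -0.1514, 0.0453]
ft_force: [-2.3, 2.5, 23.9]
```

Contact was at TCP z = 0.0515, so the bed is about 0.043. I'd gone on a few mm past it, so I'll back off until the force is near zero and then release.

```bash
python3 -m crank '{"grip":[0.02,0.02],"dp":[[0,0,-0.0007],[0,0,0]],"twist":[0,0]}' 15|egrep 'tcp|ft_f'
python3 -m crank '{"grip":[0.02,0.02],"dp":[[0,0,-0.0005],[0,0,0]],"twist":[0,0]}' 15|egrep 'tcp|ft_f'
```

```text
tcp_pos: [0.5538, -0.1515, 0.0454]
ft_force: [-1.3, 1.2, 17.6]
tcp_pos: [0.5538, -0.1514, 0.0454]
ft_force: [-0.3, 1.7, 13.5]
```

```bash
python3 -m crank '{"grip":[0.02,0.02],"dp":[[0,0,-0.0007],[0,0,0]],"twist":[0,0]}' 15|egrep 'tcp|ft_f'
python3 -m crank '{"grip":[0.02,0.02],"dp":[[0,0,-0.0005],[0,0,0]],"twist":[0,0]}' 5|egrep 'tcp|ft_f'
python3 -m crank '{"grip":[0.03,0.033,0.037,0.042,0.05],"dp":[[0,0,0],[0,0,0],[0,0,0],[0,0,0],[0,0,0]],"twist":[0,0,0,0,0]}' 5
python3 -m crank '{"grip":[0.05,0.05,0.05,0.05],"dp":[[0,0,-0.01],[0,0,-0.03],[0,0,-0.05],[0,0,-0.06]],"twist":[0,0,0,0]}' 5
sh n.sh .46,-.12,.3,5.6
```

```text
tcp_pos: [0.5538, -0.1514, 0.0455]
ft_force: [1.8, 1.9, 8.7]
tcp_pos: [0.5535, -0.1515, 0.0454]
ft_force: [2.6, 1.5, 7.1]
time_s: 34.2
tcp_pos: [0.5508, -0.1517, 0.0441]
orientation: [-3.138, -0.154, 0.001]
ft_force: [0.1, -0.3, -0.6]
opening: 0.048
grip_force: 0.0
time_s: 34.7
tcp_pos: [0.5505, -0.1515, 0.1959]
orientation: [-3.137, -0.154, 0.002]
ft_force: [0.8, 0.1, -0.3]
opening: 0.0499
grip_force: 0.0
t 34.7 grasp pt [ 0.5505 -0.1515  0.2149] yaw 5.64 tilt 0.08 dp [-0.0871 -0.0402 -0.085 ] twist 0.04 F [ 0.8196  0.114  -0.3308] open 0.04985272831779046 0.0
```

```bash
python3 -m crank '{"grip":[0,0,0,0,0],"dp":[[0,0,-0.04],[0,-0.02,-0.05],[0.01,-0.04,-0.04],[0.05,-0.01,0],[0.05,0,0]],"twist":[0,0,0,0,0]}' 20
python3 -m crank '{"grip":[0,0,0],"dp":[[0.025,0,0],[0,0,0],[0,0,0]],"twist":[0,0,0]}' 20
sh n.sh .6787,-.0858,.269,5.6
```

```text
time_s: 35.33
tcp_pos: [0.6551, -0.0693, 0.3268]
orientation: [-3.137, -0.158, -0.005]
ft_force: [0.5, -0.2, -0.3]
opening: 0.0034
grip_force: 0.0
time_s: 35.7
tcp_pos: [0.6776, -0.0691, 0.3247]
orientation: [3.138, 0.154, -0.001]
ft_force: [0.3, 0.3, 0.5]
opening: 0.0002
grip_force: 0.0
t 35.7 grasp pt [ 0.6777 -0.0691  0.3437] yaw 5.61 tilt 0.04 dp [-0.0005  0.0167  0.0747] twist 0.01 F [0.3353 0.3032 0.5333] open 0.00021349656363825852 0.0
```

```bash
python3 -m crank '{"grip":[0,0,0,0,0],"dp":[[0,0.008,0.02],[0,0.009,0.025],[0,0,0.02],[0,0,0.01],[0,0,0]],"twist":[0,0,0,0,0]}' 20
python3 -m crank '{"grip":[0,0,0,0,0],"dp":[[-0.01,0,0],[-0.01,0,0],[-0.01,0,0],[-0.01,0,0],[-0.01,0,0]],"twist":[0,0,0,0,0]}' 20
sh n.sh .6787,-.0858,.269,5.6
```

```text
time_s: 36.33
tcp_pos: [0.6796, -0.0856, 0.2495]
orientation: [-3.138, -0.154, 0.001]
ft_force: [-0.9, 0.1, 1.3]
opening: 0.0005
grip_force: 0.0
time_s: 36.95
tcp_pos: [0.6311, -0.0905, 0.2503]
orientation: [3.138, 0.155, 0.005]
ft_force: [2.7, 0.0, 1.4]
opening: 0.0005
grip_force: 1.1
t 36.95 grasp pt [ 0.6311 -0.0905  0.2693] yaw 5.64 tilt 0.18 dp [ 0.0479 -0.0001  0.0004] twist 0.04 F [2.685  0.0472 1.4137] open 0.0005327020274066982 1.0944567248225212
```

```bash
python3 -m crank '{"grip":[0,0,0,0,0],"dp":[[-0.015,0,0.002],[-0.015,0,0.002],[-0.014,0,0.004],[-0.014,0,0.005],[-0.0125,0,0.007]],"twist":[0,0,0,0,0]}' 20|egrep 'tcp|ft_f'
python3 -m crank '{"grip":[0,0,0,0,0],"dp":[[-0.0125,0,0.008],[-0.011,0,0.009],[-0.011,0,0.010],[-0.009,0,0.011],[-0.008,0,0.012]],"twist":[0,0,0,0,0]}' 20|egrep 'tcp|ft_f'
sh n.sh .5447,-.0990,.2,5.6
```

```text
tcp_pos: [0.56, -0.0974, 0.2297]
ft_force: [1.3, -0.5, 1.3]
tcp_pos: [0.5085, -0.1025, 0.179]
ft_force: [1.0, 0.7, 0.1]
t 38.2 grasp pt [ 0.5085 -0.1025  0.198 ] yaw 5.64 tilt 0.0 dp [ 0.0364  0.     -0.002 ] twist 0.04 F [1.0158 0.6514 0.1048] open 6.429144607979914e-05 0.48680085805244744
```

```bash
python3 -m crank '{"grip":[0,0,0,0,0],"dp":[[-0.006,0,0.013],[-0.006,0,0.013],[-0.004,0,0.014],[-0.003,0,0.014],[-0.001,0,0.008]],"twist":[0,0,0,0,0]}' 20|egrep 'tcp|ft_f'
python3 -m crank '{"grip":[0,0,0,0],"dp":[[0,0,0.004],[0,0,0.002],[0,0,0.001],[0,0,0]],"twist":[0,0,0,0]}' 20|egrep 'tcp|ft_f'
```

```text
tcp_pos: [0.4882, -0.1044, 0.1166]
ft_force: [0.0, 0.6, 0.1]
tcp_pos: [0.4888, -0.1045, 0.1116]
ft_force: [-3.9, 1.5, 11.5]
```

```bash
python3 -m crank '{"grip":[0,0,0,0,0],"dp":[[0,0,0.001],[0,0,-0.01],[0,0,-0.04],[0,0,-0.05],[-0.02,0.05,-0.03]],"twist":[0,0,0,0,0]}' 20|egrep 'tcp|ft_f'
python3 -m crank '{"grip":[0,0,0,0,0],"dp":[[-0.02,0.055,0],[0,0.06,0],[0,0.06,0],[0,0.06,0],[0,0.03,0]],"twist":[0,0,0,0,0]}' 20|egrep 'time|tcp|ft_f'
python3 - <<'E'
from h import *
t=capture('top');s=capture('scene')
a=cv2.resize(t['pixels'][110:310,90:430],None,fx=2.3,fy=2.3,interpolation=cv2.INTER_CUBIC)[:,:790]
b=cv2.resize(s['pixels'][150:260,60:400],None,fx=1.2,fy=1.2,interpolation=cv2.INTER_CUBIC)
m=np.zeros((600,790,3),np.uint8);m[:460,:a.shape[1]]=a;m[460:460+b.shape[0],:b.shape[1]]=b
cv2.imwrite('pics/end.png',m)
E
```

```text
tcp_pos: [0.4772, -0.1531, 0.2421]
ft_force: [1.0, -2.5, -0.7]
time_s: 40.58
tcp_pos: [0.4794, -0.426, 0.2394]
ft_force: [-0.4, 0.7, -0.9]
```

View pics/end.png

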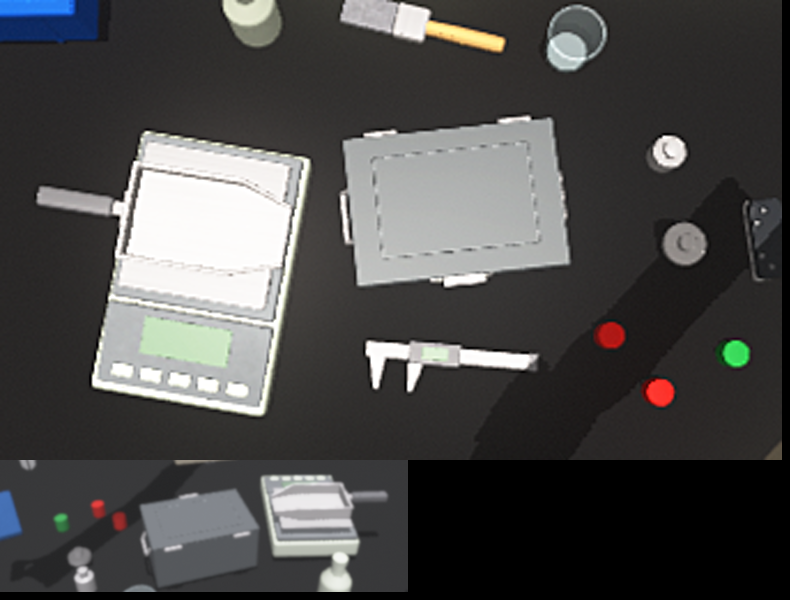

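The lid is shut, the pan sits empty on the plate, and the whole is gone from the bench. I'll check the pan's centring numerically from its rear corners at (133,163) and (118,258).

Run:
```python
from h import *
t=capture('top')
f=lambda x,y:(90+(x+.5)/2.3-.5,110+(y+.5)/2.3-.5)
A,B=plane(t,*f(133,163),.115),plane(t,*f(118,258),.115);m=(A+B)/2;L=np.linalg.norm(A-B);y=(A-B)/L;x=np.array([y[1],-y[0],0]);print(L,m+.085*x,np.degrees(np.arctan2(x[1],x[0])))
h=(plane(t,*f(40,196),.118));print("from handle end",h+.185*x)
```

```text
0.1059110863306773 [0.524868   0.17985812 0.115     ] -97.5998423376101
from handle end [0.52790387 0.174508   0.118     ]
```

```bash
python3 -c "from rig import *;print(job_done())"
```

```text
the job is handed in; nothing more can be done
None
```

I handed the job in at about 41 s: all five pieces and the whole are in the box, the lid is shut, and the empty pan is back on the plate within about 5 mm of its middle, but the whole was pressed onto the bed at up to about 24 N because I overran first contact before backing off and releasing it.

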